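# Close the washed dispensary canisters

### The job

Close the four round steel canisters before they go back into the drawers: pick out the round lids and put on each canister the lid of its own size, knob up and sitting level on the rim, smallest lid on smallest canister and so on up. Leave the two square lids where they lie, and keep the canisters standing in their places.

Things in the scene. Friction and masses are not known exactly. Their poses are not given: they have to be found in the camera images.
- can_small: the smallest round canister: loose, empty, open-topped plain steel can standing on the counter, outside diameter 52 mm, height 54 mm, wall 3 mm (mouth 46 mm across), floor 5 mm thick, 250 g. Origin: centre of its underside; z up. Closed by the lid with a 60 mm disc.
- can_medium: the second smallest round canister: loose, empty, open-topped plain steel can standing on the counter, outside diameter 68 mm, height 58 mm, wall 3 mm (mouth 62 mm across), floor 5 mm thick, 282 g. Origin: centre of its underside; z up. Closed by the lid with a 76 mm disc.
- can_large: the second widest round canister: loose, empty, open-topped plain steel can standing on the counter, outside diameter 84 mm, height 62 mm, wall 3 mm (mouth 78 mm across), floor 5 mm thick, 314 g. Origin: centre of its underside; z up. Closed by the lid with a 92 mm disc.
- can_widest: the widest round canister: loose, empty, open-topped plain steel can standing on the counter, outside diameter 100 mm, height 66 mm, wall 3 mm (mouth 94 mm across), floor 5 mm thick, 346 g. Origin: centre of its underside; z up. Closed by the lid with a 108 mm disc.
- lid_small: the smallest round lid, lying knob up: steel disc 60 mm across, at 8 to 12 mm above the origin; below it a plug 32 mm across, 8 mm deep; on top a central black knob 20 mm across, at 12 to 40 mm. 50 g +- a third. Origin: centre of the underside; z up. Fits the 52 mm canister: disc on the rim, plug in the mouth with 7 mm play all round, origin 46 mm above the canister's.
- lid_medium: the second smallest round lid, lying knob up: steel disc 76 mm across, at 8 to 12 mm above the origin; below it a plug 48 mm across, 8 mm deep; on top a central black knob 20 mm across, at 12 to 40 mm. 70 g +- a third. Origin: centre of the underside; z up. Fits the 68 mm canister: disc on the rim, plug in the mouth with 7 mm play all round, origin 50 mm above the canister's.
- lid_large: the second widest round lid, lying knob up: steel disc 92 mm across, at 8 to 12 mm above the origin; below it a plug 64 mm across, 8 mm deep; on top a central black knob 20 mm across, at 12 to 40 mm. 90 g +- a third. Origin: centre of the underside; z up. Fits the 84 mm canister: disc on the rim, plug in the mouth with 7 mm play all round, origin 54 mm above the canister's.
- lid_widest: the widest round lid, lying knob up: steel disc 108 mm across, at 8 to 12 mm above the origin; below it a plug 80 mm across, 8 mm deep; on top a central black knob 20 mm across, at 12 to 40 mm. 110 g +- a third. Origin: centre of the underside; z up. Fits the 100 mm canister: disc on the rim, plug in the mouth with 7 mm play all round, origin 58 mm above the canister's.
- square_lid_a: a square steel lid, 66 by 66 mm, lying knob up on the counter among the round lids; same disc thickness, plug depth and black knob as theirs (knob 12 to 40 mm above the origin). Belongs to other tins; stays where it is. Origin: centre of its underside; z up, x and y along its sides.
- square_lid_b: a square steel lid, 80 by 80 mm, lying knob up on the counter among the round lids; same disc thickness, plug depth and black knob as theirs (knob 12 to 40 mm above the origin). Belongs to other tins; stays where it is. Origin: centre of its underside; z up, x and y along its sides.

How it is judged:
By the outcome, as a careful person would: the job done as asked, in the order asked, and still so for the second after the job is handed in, with the robot touching nothing.
It also fails if it takes over 104 s, if anything falls off the work surface, if the arm or the gripper's body presses on something with over 40 N, if the wrist force passes 120 N, or if a joint passes its speed limit or range.

### The arm

A 6-joint arm with a two-finger parallel gripper is mounted at the origin on the work surface. World frame = base frame: x ahead of the robot, y to its left, z up, the work surface at z = 0. Lengths are in m, angles in rad, forces in N, time in s.
With the tool pointing down it reaches from about 0.35 to 0.85 m from the base axis. Payload 8.1 kg.
Tool frame: the origin (TCP) lies at the centre of the arm's flange, where the gripper is bolted on; the fingertips stand 186 mm ahead of it and the grasp point (between the pads) lies 167 mm ahead of it; z points along the fingers, y is the direction in which the jaws open and shut (so a half turn about z gives the same grasp; the last joint's range is limited). The gripper opens to 93 mm and grips with 3 to 60 N. Pads are 15 mm wide; open, the fingers measure 128 mm over their backs; the gripper's body (75 mm by 188 mm) begins 65 mm behind the grasp point.
Start: joints at [-1.299, 0.13, 1.488, -0, 1.523, -0.085], TCP at [0.21, -0.562, 0.405] pointing down, gripper open.
Joint ranges: [-2.96, 2.96], [-0.89, 2.26], [0.02, 2.5], [-1.34, 4.48], [0, 2.73], [-2.66, 2.66]. Speed limits (rad/s): [2.39, 2.39, 2.79, 3.14, 3.14, 3.14].

### API

Orientations are given as a rotation vector (axis times angle).
In Python, from plant import robot, viewer, order gives the robot as it stands.
- The arm moves only by the tool apply_moves, never from a script. Its argument "deltas" is a list of rows, each a list of 3 entries, a list of its own where there are three numbers: the finger opening in mm, from 0 to 93, then the shift along the tool's x, y, z in mm, then the turn about the tool's z in rad. In form: [[grip, [dx, dy, dz], yaw], ...]. A call has 1 to 5 rows; each row shifts and turns the commanded pose from where the row before left it, along the tool's axes as they then stand; what a row does not reach is not made up. A row lasts 1/8 s, in which the tool goes at most 62.5 mm and 10.7 degrees, less where a joint would pass 70% of its speed; a pose out of reach is approached as far as the arm can. A call is refused whole if a number of a shift passes 62.5 or a number of a turn 0.188, either way. A call with a gripper value outside its range is refused whole. The fingers move at their own pace and stop on an object; "grip_force" is the grip in N (left out, the last holds). Time passes only in rows, so rows that do not move let the fingers close. It gives the time, the measured TCP pose, the force and the opening at its end, in the units of the state.
- robot.read_state(): the state, without advancing time (a new reading comes with each control period).
- viewer.read_camera(name): name is "scene" or "top"; returns the picture (480x640x3 uint8, blue, green, red); there is no depth.
- viewer.get_calibration(name): a dict with "fx", "fy", "cx", "cy" (pixels), "R" (3x3) and "t" (3): a world point X has camera coordinates R X + t. Camera axes: x right, y down, z forward; pixel columns grow to the right and rows downward; lengths in m; the calibration is good to about 2 mm. A picture is of the moment at which its call begins. get_calibration takes no time and is no camera call.
- order.close_job(): hands the job in, once; it reports no verdict.
The state is a dict: "t": time; "q": joint angles; "dq": joint speeds; "joint_torque": joint torques, N m; "tool_pos": TCP position; "orientation": TCP orientation; "force": force on the tool from outside, world axes, zero at the start; "wrist_torque": the same for the moment, N m; "opening": finger opening in m.
Only numpy, scipy, OpenCV 4.12 (cv2) and the standard library are available. Lean on these libraries where they do the work, as an engineer would, in place of code of your own. Each camera call takes 0.05 s, during which the arm holds its last target. There are 200 camera calls.

## Working session

There is one attempt and no reset: what is moved stays moved. The work goes in short steps, Python scripts to look and compute and a tool call to move; the robot and the scene stay as the last step left them, time stands still between calls to the robot, and variables do not carry over. Pictures are saved under pics/ and viewed, about 12 in all and at most 16, crops included, and the job is handed in when it is done.

Besides the shell and the picture viewer there is one more tool, called after "Call:" as name(argument=value, ...), one argument or row to a line, values as JSON. apply_moves: Moves the arm, as the interface text tells. Its arguments: {"type":"object","properties":{"deltas":{"type":"array"},"grip_force":{"type":"number"}},"required":["deltas"]}

```bash
mkdir -p pics; ls; python3 - <<'E'
from plant import robot, viewer, order
import cv2
for n in("top","scene"):
    cv2.imwrite(f"pics/{n}0.png",viewer.read_camera(n))
    c=viewer.get_calibration(n);print(n,c)
print(robot.read_state())
E
```

```text
pics
top {'fx': 612.5115331762445, 'fy': 612.5115331762445, 'cx': 313.3592879403362, 'cy': 245.94175824050197, 'R': array([[ 0.00862497, -0.9999563 ,  0.00360568],
       [-0.99061278, -0.00903621, -0.13639891],
       [ 0.13642553, -0.00239539, -0.99064743]]), 't': array([-0.01581725,  0.53852744,  1.30341667])}
scene {'fx': 479.0391496106424, 'fy': 479.0391496106424, 'cx': 324.93709233073923, 'cy': 237.12091882141723, 'R': array([[ 0.81439165,  0.57991933,  0.02144316],
       [ 0.31370662, -0.40885613, -0.85698589],
       [-0.48821552,  0.70464902, -0.51489355]]), 't': array([-0.45257656, -0.12326812,  1.19517168])}
{'t': 0.1, 'q': array([-1.29939990e+00,  1.31084067e-01,  1.48914436e+00,  1.95689534e-05,
        1.52303879e+00, -8.54337057e-02]), 'dq': array([-0.00079981, -0.0022836 , -0.00305184,  0.00121388, -0.00023252,
       -0.0011754 ]), 'joint_torque': array([ 7.63477601e-04, -5.61340642e+01, -4.93097770e+01,  7.70876370e-02,
        2.91351427e-02, -6.93557536e-05]), 'tool_pos': array([ 0.20953358, -0.56200411,  0.40380734]), 'orientation': array([-3.09008127e+00, -5.57240817e-01,  2.13542719e-04]), 'force': array([-0.14096862, -0.7002431 , -0.61481379]), 'wrist_torque': array([-0.02871599,  0.04485622,  0.04291861]), 'opening': 0.0931026230573504}
```

View pics/top0.png

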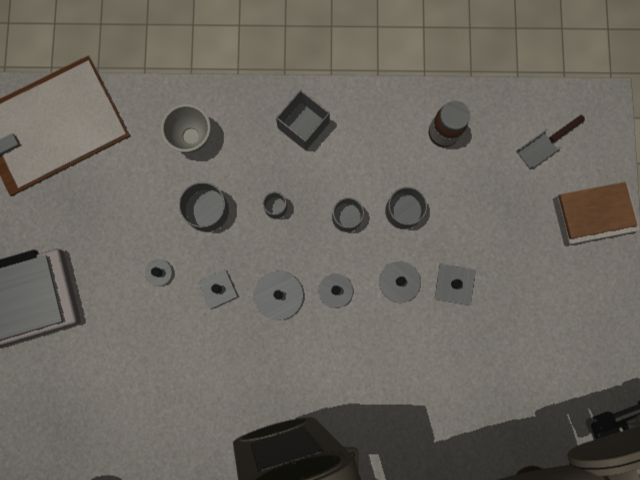

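View pics/scene0.png

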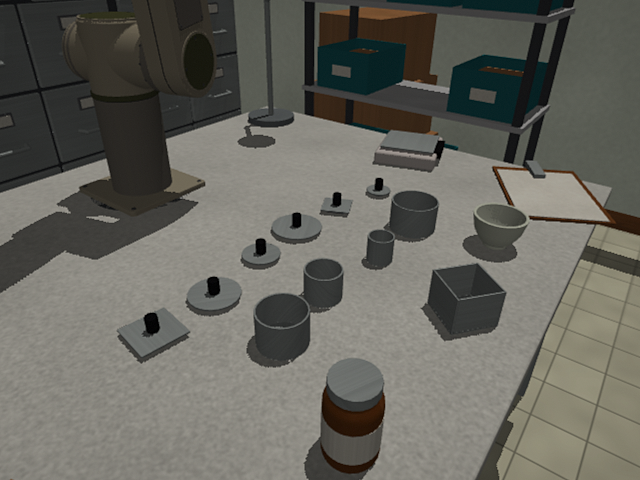

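Top view: lids left to right are small (158,272), square (219,289), widest (279,296), medium (337,291), large (401,282) and square (456,285). The canisters are widest (204,206), small (276,205), medium (348,213) and large (408,207). The scene view agrees.

```bash
cat > h.py <<'E'
import numpy as np, cv2
from plant import robot, viewer, order
from scipy.spatial.transform import Rotation as Ro
def ray(n,u,v,z):
    c=viewer.get_calibration(n);R,t=c['R'],c['t']
    o=-R.T@t; d=R.T@np.array([(u-c['cx'])/c['fx'],(v-c['cy'])/c['fy'],1])
    return (o+d*(z-o[2])/d[2])[:2]
def proj(n,X):
    c=viewer.get_calibration(n);p=c['R']@np.array(X)+c['t']
    return c['fx']*p[0]/p[2]+c['cx'],c['fy']*p[1]/p[2]+c['cy']
def knobs(n,im,near,z,r=12):  # dark blob centroid near pixel -> xy at mid knob height
    u,v=map(int,near);g=im.max(2)[v-r:v+r+1,u-r:u+r+1]
    k,l,s,c=cv2.connectedComponentsWithStats((g<45).astype(np.uint8))
    if k<2:return None
    i=1+s[1:,4].argmax();return ray(n,c[i][0]+u-r,c[i][1]+v-r,z),s[i,4]
E
python3 - <<'E'
from h import *
t=cv2.imread("pics/top0.png");s=cv2.imread("pics/scene0.png")
L=dict(small=(158,272),sqa=(219,289),widest=(279,296),medium=(337,291),large=(401,282),sqb=(456,285))
for k,p in L.items():
    a=knobs("top",t,p,.026); q=proj("scene",[*a[0],.026]); b=knobs("scene",s,q,.026,14)
    print(k,a,b)
cr=t[175:325,135:485];cv2.imwrite("pics/crop.png",cv2.resize(cr,None,fx=2.2,fy=2.2,interpolation=cv2.INTER_CUBIC))
C=dict(widest=(204,206,66,50),small=(276,205,54,26),medium=(348,213,58,34),large=(408,207,62,42))
for k,(u,v,h,r) in C.items(): 
    x=ray("top",u,v,h/1e3);print(k,x)
st=robot.read_state();print(Ro.from_rotvec(st['orientation']).as_matrix().round(3))
E
```

```text
small (array([0.47971763, 0.3315005 ]), np.int32(85)) (array([0.48073332, 0.33198871]), np.int32(91))
sqa (array([0.44439545, 0.19967197]), np.int32(70)) (array([0.44596026, 0.19842848]), np.int32(108))
widest (array([0.43239811, 0.06485555]), np.int32(64)) (array([0.43371314, 0.06516379]), np.int32(120))
medium (array([ 0.44363332, -0.06116781]), np.int32(65)) (array([ 0.4449797 , -0.06039297]), np.int32(159))
large (array([ 0.46436046, -0.20289415]), np.int32(73)) (array([ 0.46528475, -0.20144218]), np.int32(206))
sqb (array([ 0.45933724, -0.32485627]), np.int32(80)) (array([ 0.46042942, -0.3229883 ]), np.int32(266))
widest [0.61950812 0.22580864]
small [0.62563295 0.07120941]
medium [ 0.60858799 -0.08553547]
large [ 0.62225029 -0.21533665]
[[ 0.937  0.349 -0.   ]
 [ 0.349 -0.937  0.002]
 [ 0.    -0.002 -1.   ]]
```

View pics/crop.png

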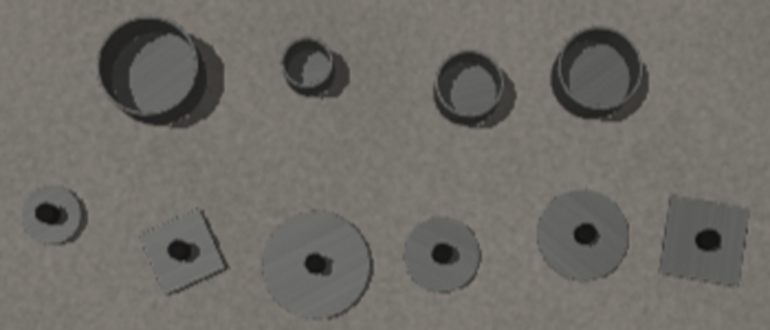

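```bash
python3 - <<'E'
from h import *
t=cv2.imread("pics/top0.png");s=cv2.imread("pics/scene0.png")
C=dict(small=(308.5,64.5,54,26),medium=(469.5,85,58,34),large=(597.5,70.5,62,42),widest=(150,68.5,66,50))
t=cv2.resize(t[175:245,175:435],None,fx=3,fy=3,interpolation=cv2.INTER_CUBIC);s=cv2.resize(s[180:360,240:450],None,fx=3,fy=3,interpolation=cv2.INTER_CUBIC)
for k,(u,v,h,r) in C.items():
    x=ray("top",134.75+u/2.2,174.75+v/2.2,h/1e3);print(k,x.round(4))
    for n,im,o in(("top",t,(175,175)),("scene",s,(240,180))):
        for a in np.arange(0,6.28,.1):
            p=(np.array(proj(n,[x[0]+r*1e-3*np.cos(a),x[1]+r*1e-3*np.sin(a),h/1e3]))-o+.5)*3-.5
            cv2.circle(im,tuple(p.round().astype(int)),1,(0,0,255),-1)
o=np.zeros((750,780,3),np.uint8);o[:210,:780]=t;o[210:750,:630]=s
cv2.imwrite("pics/ov.png",cv2.resize(o,None,fx=.8,fy=.8,interpolation=cv2.INTER_AREA))
E
```

```text
small [0.6277 0.0735]
medium [ 0.6077 -0.0859]
large [ 0.6227 -0.2117]
widest [0.6197 0.2281]
```

View pics/ov.png

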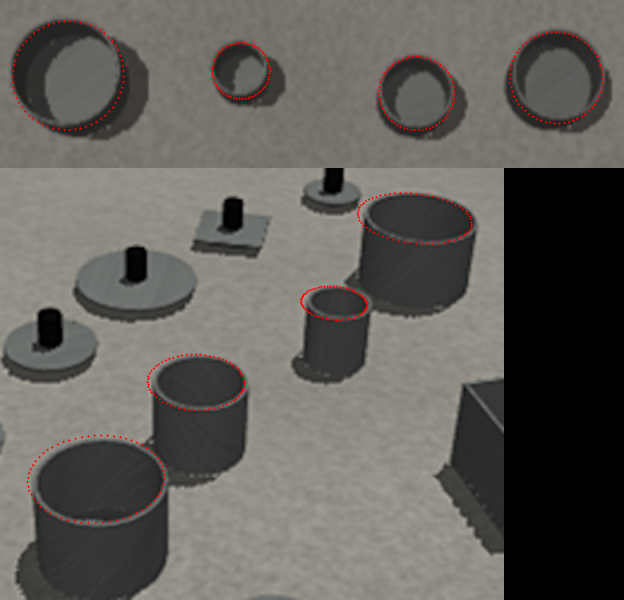

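The red rim circles match the top view. In the scene view they sit about 1 px up and left, so I'm adding 1 mm to x. Next I align the tool with the world axes and move over the small lid.

Call:
apply_moves(
  deltas=[
    [60,[0,0,0],0.178],
    [60,[0,0,0],0.178],
    [60,[50,-40,30],0],
    [60,[50,-60,30],0],
    [60,[50,-60,30],0],
  ],
  grip_force=25,
)

```text
t: 0.72
tool_pos: [0.3291, -0.4356, 0.3322]
orientation: [-3.141, -0.0, 0.0]
force: [1.7, 0.2, 0.5]
opening: 0.0602
```

Call:
apply_moves(
  deltas=[
    [60,[50,-60,0],0],
    [60,[50,-60,0],0],
    [60,[0,-60,0],0],
    [60,[0,-60,0],0],
    [60,[0,-60,0],0],
  ],
)

```text
t: 1.35
tool_pos: [0.4078, -0.1591, 0.333]
orientation: [-3.141, -0.001, 0.001]
force: [1.5, 0.4, -0.2]
opening: 0.0601
```

Call:
apply_moves(
  deltas=[
    [60,[0,-60,0],0],
    [60,[0,-60,0],0],
    [60,[0,-60,0],0],
    [60,[0,-60,0],0],
    [60,[0,-60,0],0],
  ],
)

```text
t: 1.98
tool_pos: [0.4074, 0.1409, 0.3334]
orientation: [-3.142, -0.001, -0.001]
force: [1.1, -0.2, -0.6]
opening: 0.0599
```

```bash
python3 - <<'E'
from h import *
s=robot.read_state();print(s['t'],s['q'].round(2),s['tool_pos'].round(4),Ro.from_rotvec(s['orientation']).as_matrix().round(3)[:2])
E
```

```text
1.975 [ 0.21 -0.3   2.03 -0.    1.42  1.78] [0.4074 0.1409 0.3334] [[ 1.     0.001  0.   ]
 [ 0.001 -1.     0.   ]]
```

Call:
apply_moves(
  deltas=[
    [60,[20,-45,0],0],
    [60,[20,-45,0],0],
    [60,[20,-45,0],0],
    [60,[10,-30,0],0],
    [60,[0,0,0],0],
  ],
)

```text
t: 2.6
tool_pos: [0.4778, 0.3056, 0.3326]
orientation: [3.141, 0.005, -0.002]
force: [-0.8, -0.3, -1.0]
opening: 0.0604
```

Call:
apply_moves(
  deltas=[
    [60,[0,0,20],0],
    [60,[0,0,20],0],
    [60,[0,0,0],0],
    [60,[0,0,0],0],
  ],
)

```text
t: 3.1
tool_pos: [0.4778, 0.3035, 0.2933]
orientation: [3.141, 0.0, -0.001]
force: [0.5, 0.5, -0.0]
opening: 0.0597
```

```bash
cat > look.py <<'E'
from h import *
import sys
s=robot.read_state();print(s['t'],s['tool_pos'].round(4),s['q'].round(2),s['force'].round(1),s['opening'])
n=sys.argv[1]; im=viewer.read_camera("scene"); t=viewer.read_camera("top")
p=s['tool_pos']-[0,0,.167]
def cut(c,im,k):
    u,v=map(int,proj(c,p));u=min(max(u,70),570);v=min(max(v,70),410)
    return cv2.resize(im[v-70:v+70,u-70:u+70],None,fx=2.8,fy=2.8,interpolation=cv2.INTER_CUBIC)
cv2.imwrite(f"pics/{n}.png",np.hstack([cut("scene",im,0),cut("top",t,0)]))
E
python3 look.py a1
```

```text
3.1 [0.4778 0.3035 0.2933] [ 0.48  0.12  1.71 -0.    1.31  2.05] [ 0.5  0.5 -0. ] 0.059718040384421175
```

View pics/a1.png

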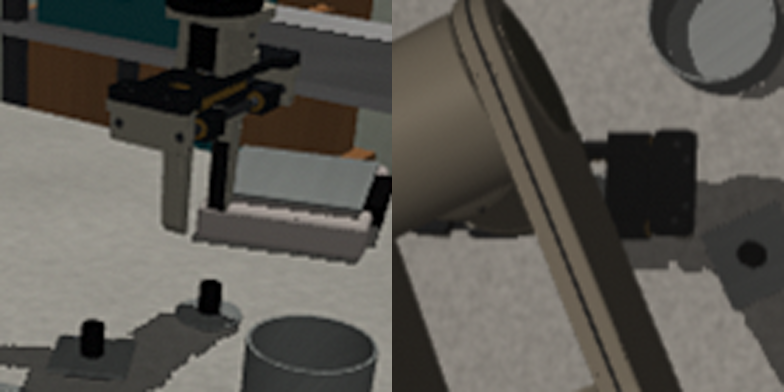

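The gripper (scene, finger at about 175,230 in the crop) is short of the small lid's knob by ~28 mm in y, as the numbers say. I'll correct, descend and grip.

Call:
apply_moves(
  deltas=[
    [60,[2.4,-28.3,0],0],
    [60,[0,0,30],0],
    [60,[0,0,30],0],
    [60,[0,0,20],0],
    [60,[0,0,10],0],
  ],
)

```text
t: 3.82
tool_pos: [0.4801, 0.3322, 0.2026]
orientation: [3.141, 0.001, -0.001]
force: [-0.3, 0.4, -0.1]
opening: 0.0603
```

Call:
apply_moves(
  deltas=[
    [60,[0,0,1],0],
    [60,[0,0,0],0],
    [10,[0,0,0],0],
    [10,[0,0,0],0],
    [10,[0,0,0],0],
  ],
)

```text
t: 4.45
tool_pos: [0.4803, 0.3324, 0.2027]
orientation: [-3.141, -0.001, -0.001]
force: [-0.2, -0.3, -0.4]
opening: 0.0346
```

Call:
apply_moves(
  deltas=[
    [10,[0,0,0],0],
    [10,[0,0,0],0],
    [10,[0,0,0],0],
    [10,[0,0,0],0],
  ],
)

```text
t: 4.95
tool_pos: [0.4802, 0.3324, 0.2025]
orientation: [-3.142, -0.001, -0.0]
force: [-1.0, 0.5, 0.7]
opening: 0.0193
```

```bash
python3 look.py a2
```

```text
4.95 [0.4802 0.3324 0.2025] [0.52 0.27 1.71 0.   1.16 2.09] [-1.   0.5  0.7] 0.019337007299040226
```

View pics/a2.png

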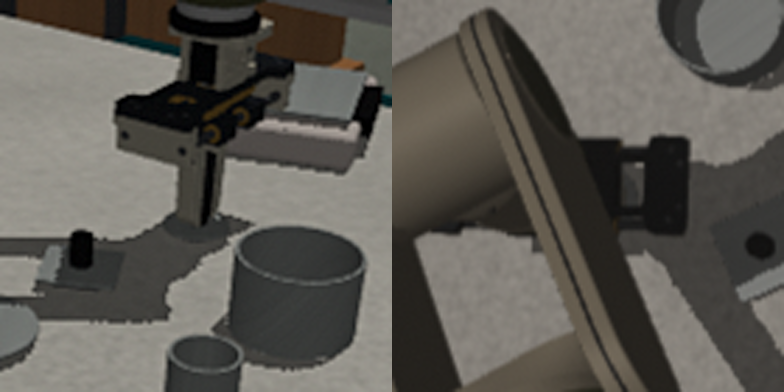

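Gripped at 19.3 mm, which matches the 20 mm knob. Now I lift and carry it to the small canister.

Call:
apply_moves(
  deltas=[
    [10,[0,0,-20],0],
    [10,[0,0,-45],0],
    [10,[0,0,-45],0],
    [10,[20,35,0],0],
    [10,[28.5,40,0],0],
  ],
)

```text
t: 5.68
tool_pos: [0.5291, 0.2574, 0.3153]
orientation: [-3.14, -0.005, -0.005]
force: [-0.0, 0.4, -0.5]
opening: 0.0199
```

Call:
apply_moves(
  deltas=[
    [10,[30,50,0],0],
    [10,[30,50,0],0],
    [10,[25,50,0],0],
    [10,[15,33.9,0],0],
    [10,[0,0,0],0],
  ],
)

```text
t: 6.3
tool_pos: [0.6298, 0.0707, 0.3138]
orientation: [3.141, -0.005, 0.002]
force: [-0.2, 0.7, 0.2]
opening: 0.0197
```

Call:
apply_moves(
  deltas=[
    [10,[0,0,20],0],
    [10,[0,0,15],0],
    [10,[0,0,0],0],
  ],
)

```text
t: 6.68
tool_pos: [0.6274, 0.0746, 0.2744]
orientation: [3.141, 0.004, -0.008]
force: [-0.8, 0.2, -0.1]
opening: 0.0192
```

```bash
python3 look.py a3
```

```text
6.675 [0.6274 0.0746 0.2744] [0.04 0.31 1.52 0.   1.31 1.61] [-0.8  0.2 -0.1] 0.019223207332600765
```

View pics/a3.png

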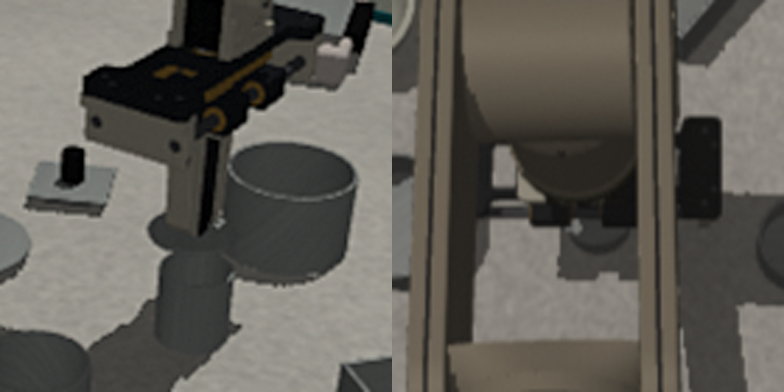

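The small lid is over the small canister: lid centre is about column 191 in the crop and the can about 194. Lowering.

Call:
apply_moves(
  deltas=[
    [10,[0.5,0.5,0],0],
    [10,[0,0,10],0],
    [10,[0,0,8],0],
    [10,[0,0,4],0],
    [10,[0,0,0],0],
  ],
)

```text
t: 7.4
tool_pos: [0.6291, 0.073, 0.2546]
orientation: [3.142, 0.001, -0.002]
force: [-0.1, -0.2, 0.2]
opening: 0.0194
```

Call:
apply_moves(
  deltas=[
    [10,[0,0,1],0],
    [10,[0,0,1],0],
    [10,[0,0,1],0],
    [10,[0,0,0],0],
  ],
)

```text
t: 7.9
tool_pos: [0.6294, 0.0731, 0.2524]
orientation: [-3.142, -0.001, 0.0]
force: [0.5, 0.4, -0.5]
opening: 0.0194
```

Call:
apply_moves(
  deltas=[
    [10,[0,0,1.5],0],
    [10,[0,0,1],0],
    [10,[0,0,1],0],
    [10,[0,0,0],0],
  ],
)

```text
t: 8.4
tool_pos: [0.6293, 0.073, 0.2487]
orientation: [3.142, 0.001, -0.0]
force: [1.1, 0.5, -0.6]
opening: 0.0195
```

Call:
apply_moves(
  deltas=[
    [24,[0,0,0],0],
    [30,[0,0,0],0],
    [45,[0,0,0],0],
    [45,[0,0,-15],0],
    [50,[0,0,-45],0],
  ],
)

```text
t: 9.02
tool_pos: [0.6282, 0.073, 0.3072]
orientation: [3.141, 0.001, -0.009]
force: [1.0, -0.3, 0.4]
opening: 0.0488
```

Call:
apply_moves(
  deltas=[
    [60,[-25,20,-10],0],
    [60,[-40,30,0],0],
    [60,[-40,30,0],0],
    [60,[-40,30,0],0],
    [60,[-38,22,0],0],
  ],
)

```text
t: 9.65
tool_pos: [0.4454, -0.06, 0.3202]
orientation: [3.141, 0.001, 0.003]
force: [-0.1, -0.6, 0.6]
opening: 0.0597
```

Call:
apply_moves(
  deltas=[
    [60,[0,0,30],0],
    [60,[0,0,0],0],
  ],
)

```text
t: 9.9
tool_pos: [0.4455, -0.0592, 0.2883]
orientation: [-3.141, 0.0, 0.003]
force: [-0.1, -0.0, -0.2]
opening: 0.0599
```

```bash
python3 look.py a4; python3 - <<'E'
from h import *
t=cv2.resize(viewer.read_camera("top")[170:330,140:490],None,fx=2,fy=2);s=cv2.resize(viewer.read_camera("scene")[160:360,110:450],None,fx=1.4,fy=1.4)
o=np.zeros((600,700,3),np.uint8);o[:320]=t;o[320:,:476]=s;cv2.imwrite("pics/a5.png",o)
E
```

```text
9.9 [ 0.4455 -0.0592  0.2883] [-0.25 -0.2   2.03  0.    1.32  1.32] [-0.1 -0.  -0.2] 0.059921145830304605
```

View pics/a5.png

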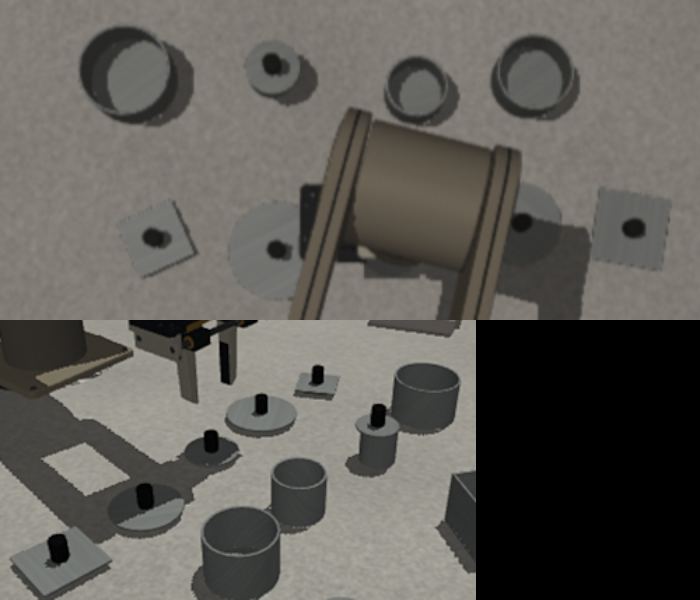

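The small lid sits level on its canister, knob upright (scene panel 377,425), and nothing else has moved. Next, the medium lid.

Call:
apply_moves(
  deltas=[
    [60,[-1.2,1.6,20],0],
    [60,[0,0,30],0],
    [60,[0,0,20],0],
    [60,[0,0,16],0],
    [60,[0,0,0],0],
  ],
)

```text
t: 10.72
tool_pos: [0.4451, -0.0604, 0.2022]
orientation: [-3.141, -0.002, 0.003]
force: [-0.5, -0.0, 0.1]
opening: 0.0599
```

Call:
apply_moves(
  deltas=[
    [10,[0,0,0],0],
    [10,[0,0,0],0],
    [10,[0,0,0],0],
    [10,[0,0,0],0],
    [10,[0,0,0],0],
  ],
)

```text
t: 11.35
tool_pos: [0.4454, -0.0607, 0.2032]
orientation: [-3.142, -0.001, -0.001]
force: [-0.1, 1.0, 2.1]
opening: 0.0193
```

Call:
apply_moves(
  deltas=[
    [10,[0,0,0],0],
    [10,[0,0,0],0],
    [10,[0,0,0],0],
  ],
)

```text
t: 11.72
tool_pos: [0.4454, -0.0607, 0.2031]
orientation: [-3.141, -0.001, -0.0]
force: [-0.9, 2.1, 5.4]
opening: 0.0194
```

Call:
apply_moves(
  deltas=[
    [10,[0,0,-15],0],
    [10,[0,0,-45],0],
    [10,[0,0,-45],0],
    [10,[0,0,-5],0],
    [10,[25,5.2,0],0],
  ],
)

```text
t: 12.35
tool_pos: [0.47, -0.0658, 0.3137]
orientation: [3.141, 0.001, 0.002]
force: [0.7, -0.8, -1.2]
opening: 0.0195
```

Call:
apply_moves(
  deltas=[
    [10,[45,10,0],0],
    [10,[50,10,0],0],
    [10,[44.3,0,0],0],
    [10,[0,0,0],0],
    [10,[0,0,0],0],
  ],
)

```text
t: 12.98
tool_pos: [0.6089, -0.0857, 0.3116]
orientation: [-3.141, -0.002, 0.004]
force: [-0.8, -0.1, -1.0]
opening: 0.0196
```

Call:
apply_moves(
  deltas=[
    [10,[0,0,20],0],
    [10,[0,0,15],0],
    [10,[0,0,0],0],
    [10,[0,0,0],0],
  ],
)

```text
t: 13.48
tool_pos: [0.6095, -0.0858, 0.278]
orientation: [-3.142, -0.001, 0.0]
force: [-0.2, -0.1, -0.5]
opening: 0.0196
```

```bash
python3 look.py a6
```

```text
13.475 [ 0.6095 -0.0858  0.278 ] [-0.22  0.26  1.58 -0.    1.3   1.35] [-0.2 -0.1 -0.5] 0.019583987567884726
```

View pics/a6.png

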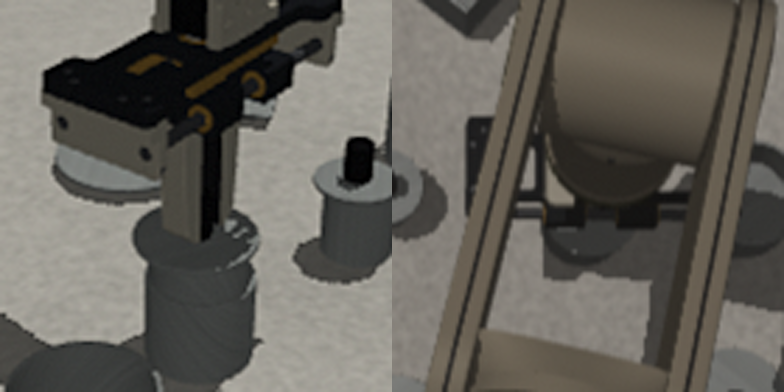

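The medium lid is over its canister (lid centre about column 196, can about 200). I'll add 1 mm in x, lower and release.

Call:
apply_moves(
  deltas=[
    [10,[1,0,8],0],
    [10,[0,0,8],0],
    [10,[0,0,4],0],
    [10,[0,0,1.5],0],
    [10,[0,0,0],0],
  ],
)

```text
t: 14.2
tool_pos: [0.6106, -0.0858, 0.2563]
orientation: [-3.142, -0.001, 0.0]
force: [0.5, 0.2, -0.6]
opening: 0.0195
```

Call:
apply_moves(
  deltas=[
    [10,[0,0,1.5],0],
    [10,[0,0,1],0],
    [10,[0,0,0.5],0],
    [10,[0,0,0],0],
  ],
)

```text
t: 14.7
tool_pos: [0.6106, -0.0858, 0.2534]
orientation: [-3.142, -0.001, -0.0]
force: [0.4, 0.0, -0.7]
opening: 0.0191
```

Call:
apply_moves(
  deltas=[
    [24,[0,0,0],0],
    [30,[0,0,0],0],
    [45,[0,0,0],0],
    [45,[0,0,-15],0],
    [50,[0,0,-45],0],
  ],
)

```text
t: 15.32
tool_pos: [0.6095, -0.0855, 0.3118]
orientation: [-3.14, -0.001, 0.009]
force: [0.1, 0.3, 0.2]
opening: 0.0489
```

Call:
apply_moves(
  deltas=[
    [60,[-25,16.4,-5],0],
    [60,[-40,30,0],0],
    [60,[-40,40,0],0],
    [60,[-40,30,0],0],
    [60,[-0.8,0,0],0],
  ],
)

```text
t: 15.95
tool_pos: [0.4631, -0.2041, 0.3196]
orientation: [3.14, -0.004, 0.001]
force: [0.1, -0.2, 0.2]
opening: 0.0602
```

Call:
apply_moves(
  deltas=[
    [60,[0,0,30],0],
    [60,[0,0,0],0],
    [60,[0,0,0],0],
  ],
)

```text
t: 16.32
tool_pos: [0.4656, -0.202, 0.2895]
orientation: [3.141, 0.002, 0.001]
force: [0.7, 0.6, 0.9]
opening: 0.0601
```

```bash
python3 look.py a7; python3 - <<'E'
from h import *
t=cv2.resize(viewer.read_camera("top")[170:330,140:490],None,fx=2,fy=2);s=cv2.resize(viewer.read_camera("scene")[160:360,110:450],None,fx=1.4,fy=1.4)
o=np.zeros((600,700,3),np.uint8);o[:320]=t;o[320:,:476]=s;cv2.imwrite("pics/a8.png",o)
E
```

```text
16.325 [ 0.4656 -0.202   0.2895] [-0.51 -0.03  1.87  0.    1.3   1.06] [0.7 0.6 0.9] 0.06014487099144393
```

View pics/a8.png

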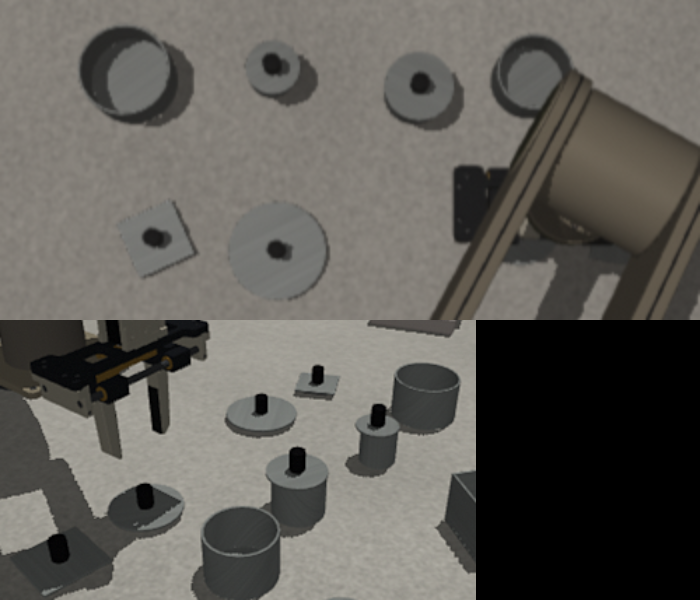

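The medium lid sits level (scene panel 297,465). Next, the large lid.

Call:
apply_moves(
  deltas=[
    [60,[-0.5,0,20],0],
    [60,[0,0,30],0],
    [60,[0,0,20],0],
    [60,[0,0,16],0],
    [60,[0,0,0],0],
  ],
)

```text
t: 17.15
tool_pos: [0.464, -0.202, 0.2014]
orientation: [-3.141, -0.001, 0.003]
force: [0.1, -0.4, 0.4]
opening: 0.0603
```

Call:
apply_moves(
  deltas=[
    [10,[0,0,0],0],
    [10,[0,0,0],0],
    [10,[0,0,0],0],
    [10,[0,0,0],0],
    [10,[0,0,0],0],
  ],
)

```text
t: 17.77
tool_pos: [0.4645, -0.2023, 0.2026]
orientation: [-3.142, -0.001, -0.0]
force: [-0.7, 1.0, 1.8]
opening: 0.0196
```

Call:
apply_moves(
  deltas=[
    [10,[0,0,0],0],
    [10,[0,0,0],0],
    [10,[0,0,0],0],
  ],
)

```text
t: 18.15
tool_pos: [0.4645, -0.2023, 0.2026]
orientation: [-3.142, -0.001, -0.0]
force: [0.4, 1.4, 4.5]
opening: 0.0195
```

Call:
apply_moves(
  deltas=[
    [10,[0,0,-15],0],
    [10,[0,0,-45],0],
    [10,[0,0,-45],0],
    [10,[0,0,-5],0],
    [10,[20,4.4,0],0],
  ],
)

```text
t: 18.77
tool_pos: [0.4842, -0.2068, 0.3133]
orientation: [3.141, 0.001, 0.002]
force: [-0.0, 0.3, -0.6]
opening: 0.0194
```

Call:
apply_moves(
  deltas=[
    [10,[45,5,0],0],
    [10,[50,0,0],0],
    [10,[45,0,0],0],
    [10,[0,0,0],0],
    [10,[0,0,0],0],
  ],
)

```text
t: 19.4
tool_pos: [0.6238, -0.2114, 0.3111]
orientation: [-3.141, -0.002, 0.004]
force: [-0.2, -0.3, -1.2]
opening: 0.0198
```

Call:
apply_moves(
  deltas=[
    [10,[0,0,20],0],
    [10,[0,0,12],0],
    [10,[0,0,0],0],
    [10,[0,0,0],0],
  ],
)

```text
t: 19.9
tool_pos: [0.6243, -0.2116, 0.2806]
orientation: [3.142, 0.001, 0.0]
force: [0.5, -0.3, -0.5]
opening: 0.0196
```

```bash
python3 look.py a9
```

```text
19.9 [ 0.6243 -0.2116  0.2806] [-0.4   0.37  1.44 -0.    1.33  1.17] [ 0.5 -0.3 -0.5] 0.019621691777884493
```

View pics/a9.png

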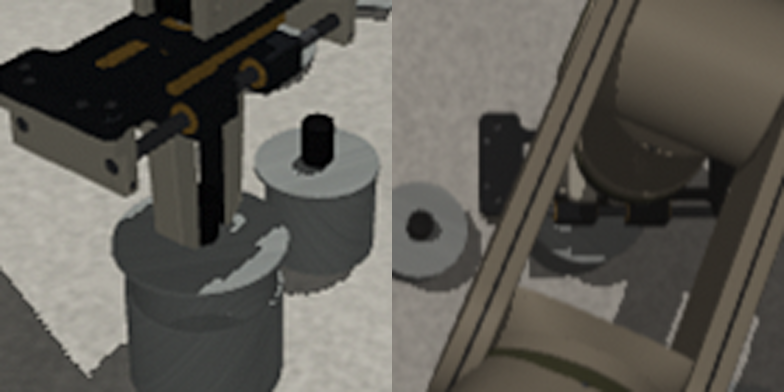

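The large lid is centred over its canister within about 2 mm (columns 201 and 205). Lowering and releasing.

Call:
apply_moves(
  deltas=[
    [10,[1,0,8],0],
    [10,[0,0,8],0],
    [10,[0,0,4],0],
    [10,[0,0,1.5],0],
    [10,[0,0,0],0],
  ],
)

```text
t: 20.62
tool_pos: [0.6254, -0.2115, 0.2588]
orientation: [-3.142, -0.001, 0.0]
force: [-0.4, 0.2, -1.3]
opening: 0.0197
```

Call:
apply_moves(
  deltas=[
    [10,[0,0,1],0],
    [10,[0,0,0.7],0],
    [10,[0,0,0.5],0],
    [10,[0,0,0],0],
  ],
)

```text
t: 21.12
tool_pos: [0.6254, -0.2116, 0.2567]
orientation: [-3.142, -0.001, -0.0]
force: [0.1, -0.3, -0.8]
opening: 0.0191
```

Call:
apply_moves(
  deltas=[
    [24,[0,0,0],0],
    [30,[0,0,0],0],
    [45,[0,0,0],0],
    [45,[0,0,-15],0],
    [50,[0,0,-45],0],
  ],
)

```text
t: 21.75
tool_pos: [0.6244, -0.2111, 0.3149]
orientation: [-3.139, -0.001, 0.008]
force: [0.1, 0.9, 0.2]
opening: 0.0488
```

Call:
apply_moves(
  deltas=[
    [60,[-25,-25,-5],0],
    [60,[-40,-50,0],0],
    [60,[-40,-50,0],0],
    [60,[-40,-50,0],0],
    [60,[-30,-50,0],0],
  ],
)

```text
t: 22.38
tool_pos: [0.4518, 0.0109, 0.3229]
orientation: [3.142, 0.0, 0.003]
force: [0.0, 0.6, 0.5]
opening: 0.0602
```

Call:
apply_moves(
  deltas=[
    [60,[-17.3,-40,0],0],
    [60,[0,-11.6,0],0],
    [60,[0,0,30],0],
    [60,[0,0,0],0],
    [60,[0,0,0],0],
  ],
)

```text
t: 23.0
tool_pos: [0.4364, 0.0608, 0.2927]
orientation: [3.141, 0.0, 0.001]
force: [-0.6, -0.2, -0.1]
opening: 0.0601
```

```bash
python3 look.py a10; python3 - <<'E'
from h import *
t=cv2.resize(viewer.read_camera("top")[170:330,140:490],None,fx=2,fy=2);s=cv2.resize(viewer.read_camera("scene")[160:360,110:450],None,fx=1.4,fy=1.4)
o=np.zeros((600,700,3),np.uint8);o[:320]=t;o[320:,:476]=s;cv2.imwrite("pics/a11.png",o)
E
```

```text
23.0 [0.4364 0.0608 0.2927] [ 0.02 -0.23  2.05 -0.    1.33  1.59] [-0.6 -0.2 -0.1] 0.060097278883551146
```

View pics/a11.png

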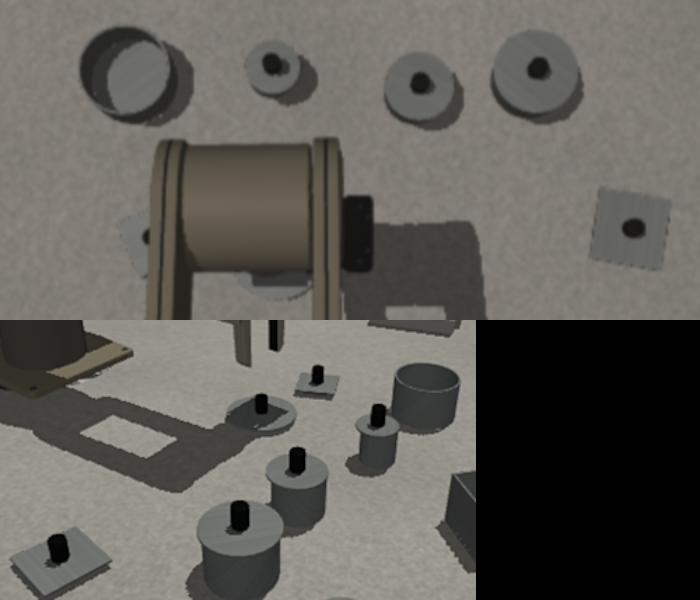

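The large lid is level (scene panel 240,528). Last is the widest lid: correct dx -3, dy -4, then down 90.

Call:
apply_moves(
  deltas=[
    [60,[-3,-4.2,20],0],
    [60,[0,0,30],0],
    [60,[0,0,20],0],
    [60,[0,0,20],0],
    [60,[0,0,0],0],
  ],
)

```text
t: 23.82
tool_pos: [0.4321, 0.0653, 0.2007]
orientation: [3.141, 0.001, -0.004]
force: [0.4, -0.0, 0.2]
opening: 0.0606
```

Call:
apply_moves(
  deltas=[
    [10,[0,0,0],0],
    [10,[0,0,0],0],
    [10,[0,0,0],0],
    [10,[0,0,0],0],
    [10,[0,0,0],0],
  ],
)

```text
t: 24.45
tool_pos: [0.4329, 0.0656, 0.202]
orientation: [-3.141, -0.001, -0.001]
force: [-0.7, 1.0, 2.0]
opening: 0.0192
```

Call:
apply_moves(
  deltas=[
    [10,[0,0,0],0],
    [10,[0,0,0],0],
    [10,[0,0,0],0],
  ],
)

```text
t: 24.82
tool_pos: [0.4329, 0.0656, 0.202]
orientation: [-3.141, -0.001, -0.001]
force: [-0.4, 1.5, 5.8]
opening: 0.0192
```

Call:
apply_moves(
  deltas=[
    [10,[0,0,-15],0],
    [10,[0,0,-45],0],
    [10,[0,0,-50],0],
    [10,[0,0,-5],0],
    [10,[15,-20,0],0],
  ],
)

```text
t: 25.45
tool_pos: [0.4477, 0.085, 0.3175]
orientation: [3.141, -0.001, 0.002]
force: [0.3, -0.6, -1.3]
opening: 0.0196
```

Call:
apply_moves(
  deltas=[
    [10,[30,-40,0],0],
    [10,[45,-45,0],0],
    [10,[45,-40,0],0],
    [10,[35,-17.5,0],0],
    [10,[19,0,0],0],
  ],
)

```text
t: 26.08
tool_pos: [0.6215, 0.2288, 0.3147]
orientation: [3.141, 0.004, -0.004]
force: [-0.7, 0.7, -1.3]
opening: 0.0194
```

Call:
apply_moves(
  deltas=[
    [10,[0,0,0],0],
    [10,[0,0,20],0],
    [10,[0,0,13],0],
    [10,[0,0,0],0],
    [10,[0,0,0],0],
  ],
)

```text
t: 26.7
tool_pos: [0.6206, 0.2273, 0.2838]
orientation: [-3.142, -0.001, 0.0]
force: [0.5, 0.3, -0.8]
opening: 0.0191
```

```bash
python3 look.py a12
```

```text
26.7 [0.6206 0.2273 0.2838] [0.27 0.37 1.43 0.   1.34 1.84] [ 0.5  0.3 -0.8] 0.0190879022856977
```

View pics/a12.png

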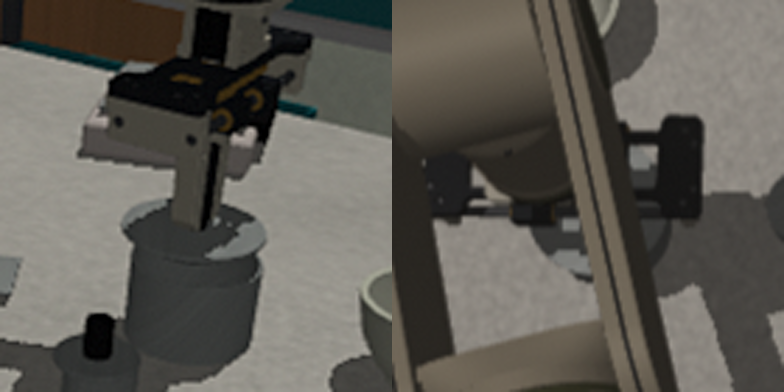

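The widest lid is aligned (lid centre column 193, can 195). Lowering and releasing.

Call:
apply_moves(
  deltas=[
    [10,[1,-0.5,8],0],
    [10,[0,0,8],0],
    [10,[0,0,4],0],
    [10,[0,0,1.5],0],
    [10,[0,0,0],0],
  ],
)

```text
t: 27.42
tool_pos: [0.6218, 0.2278, 0.2621]
orientation: [3.141, 0.001, -0.0]
force: [-0.4, 0.4, -0.6]
opening: 0.0192
```

Call:
apply_moves(
  deltas=[
    [10,[0,0,0.8],0],
    [10,[0,0,0.7],0],
    [10,[0,0,0.4],0],
    [10,[0,0,0],0],
  ],
)

```text
t: 27.92
tool_pos: [0.6218, 0.2278, 0.2603]
orientation: [3.142, 0.001, -0.0]
force: [0.0, 0.2, -1.0]
opening: 0.0196
```

Call:
apply_moves(
  deltas=[
    [24,[0,0,0],0],
    [30,[0,0,0],0],
    [45,[0,0,0],0],
    [45,[0,0,-15],0],
    [50,[0,0,-45],0],
  ],
)

```text
t: 28.55
tool_pos: [0.6208, 0.2275, 0.3185]
orientation: [3.14, 0.001, -0.009]
force: [0.4, -0.0, -0.0]
opening: 0.0487
```

Call:
apply_moves(
  deltas=[
    [60,[-20,15,-40],0],
    [60,[-40,40,-20],0],
    [60,[-40,40,0],0],
    [60,[-40,50,0],0],
    [60,[-30,40,0],0],
  ],
)

```text
t: 29.18
tool_pos: [0.4515, 0.0427, 0.3817]
orientation: [3.141, 0.002, 0.003]
force: [0.8, -0.6, 0.0]
opening: 0.0598
```

Call:
apply_moves(
  deltas=[
    [60,[0,0,0],0],
    [60,[0,0,0],0],
    [60,[0,0,0],0],
  ],
)

```text
t: 29.55
tool_pos: [0.4536, 0.0446, 0.3809]
orientation: [-3.141, -0.003, -0.001]
force: [0.2, 0.1, 0.2]
opening: 0.06
```

```bash
python3 - <<'E'
from h import *
T=viewer.read_camera("top");S=viewer.read_camera("scene");s=robot.read_state();print(s['t'],s['tool_pos'])
for k,x,y,h in(("small",.6287,.0735,46),("medium",.6087,-.0859,50),("large",.6237,-.2117,54),("widest",.6207,.2281,58)):
    z=h/1e3+.026
    for n,im in(("top",T),("scene",S)):
        r=knobs(n,im,proj(n,[x,y,z]),z);print(k,n,r and ((r[0]-[x,y])*1e3).round(1))
t=cv2.resize(T[170:330,140:490],None,fx=2,fy=2);s=cv2.resize(S[160:360,110:450],None,fx=1.4,fy=1.4)
o=np.zeros((600,700,3),np.uint8);o[:320]=t;o[320:,:476]=s;cv2.imwrite("pics/a13.png",o)
E
```

```text
29.65 [0.45344167 0.04462935 0.38041123]
small top [ 0.5 -3. ]
small scene [ 0.9 -2.4]
medium top [-0.1 -2.3]
medium scene [ 0.9 -1.6]
large top [ 2.1 -2.2]
large scene [ 2.  -0.4]
widest top [ 0.3 -2.9]
widest scene [ 1.  -2.5]
```

View pics/a13.png

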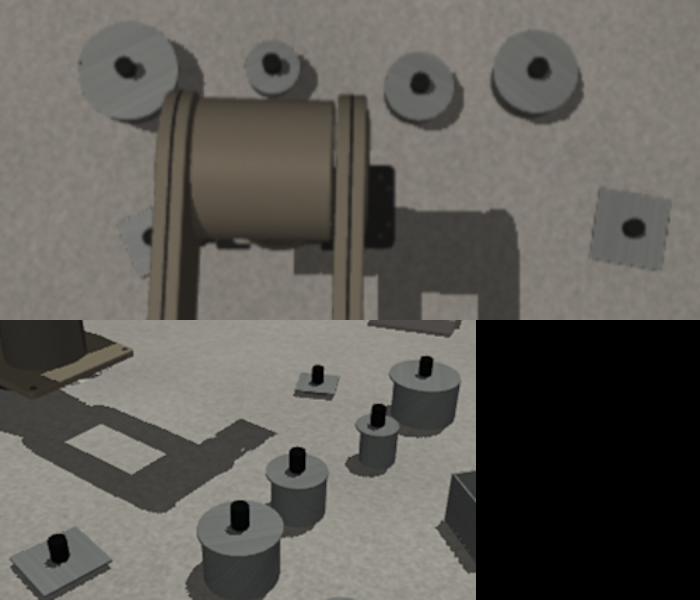

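```bash
python3 -c "
from plant import order
print(order.close_job())"
```

```text
the job is handed in; nothing more can be done
None
```

All four round canisters are closed with their own lids, placed smallest to widest, and the job was handed in at about 30 s of the 104 s allowed.

- **Lids:** the last pictures from both cameras show every lid level on its rim, knob up. The knobs lie within about 3 mm of the estimated canister centres (7 mm play allowed).
- **Canisters and square lids:** the canisters are standing where they were and the square lids lie in place. Square lid a is partly behind the arm in the last top view but clear in the scene view.
- **Robot:** the gripper is raised clear and touches nothing. The wrist force in the readings stayed under 7 N.
- **Disagreement:** the two cameras differed by about 1–2 mm, so I used positions between the two. No check failed.

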